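# Dial the release code and lift out the dosing bucket

## Task

Take the dosing bucket off for washing: first turn the left dial so that its needle points at the 5th mark, then the right dial to the 2nd mark (left, right and the count of marks from the left are as seen from the robot). With both gaps then over the trunnion pins, lift the bucket straight up by its handle without letting it swing, and stand it gently, flat and upright, inside the empty square wash tray. Leave both dials on their marks and do not disturb the jars.

Things in the scene. Friction and masses are not known exactly. Their poses are not given: they have to be found in the camera images.
- left_dial (a joint): Angle (rad) of the left (+y) dial; grows clockwise seen from above its face. The needle points at mark n when the value is 0.5*(n-1): mark 1 = 0, mark 5 = 2.0, mark 6 = 2.5; stops at -0.2 and 2.7. Stays where it is left (friction 0.06 N m). It counts as on its mark within 0.14 rad.
- left_grip (a point): Middle of the left dial's black bar grip (60 long, 22 wide, 38 high; its top is 12 mm above this point, its foot 26 mm below), on the dial's axis. z: the dial's axis, outward, leaning 25 deg from vertical away from the robot (station's +x). x: along the bar towards the needle (white line). The bar and needle turn as one.
- left_mount: Fixed white plate with the left dial's six black marks, round its far side, 54 to 74 mm from the axis, from left (1) to right (6). Origin: centre of the turning grey keeper disc (diameter 100, 4 thick), 38 mm under the grip; z along the axis. The disc has one 60 deg gap and covers the bucket's pin until the gap stands over it, at mark 5.
- right_dial (a joint): Angle (rad) of the right (-y) dial, same marks and sense as the left: mark n at 0.5*(n-1), mark 2 = 0.5. Stops at -0.2 and 2.7, friction 0.06 N m. On its mark within 0.14 rad.
- right_grip (a point): Middle of the right dial's black bar grip, same shape and axes as left_grip; its gap stands over the pin at mark 2.
- bucket_handle (a point): Middle of the handle of the steel dosing bucket: a square bar 12 wide (x), 14 high, 90 long (along y), joining two uprights over the open mouth. 120 mm above the bucket's underside; 23 mm free under the bar to the rim, and the bucket is empty. z is up.
- bucket_center (a point): Centre of the bucket's body (steel box 90 x 90 x 90 mm, open top, about 0.45 kg), 45 mm above its underside. Two trunnion pins (diameter 8) reach along +-y to 118 mm from the middle, 76 mm above the underside. They rest in open forks (slot 16 wide, 14 deep); the keeper discs lie 3 mm over the pins.
- station: Fixed dosing station; origin under the middle of its base (150 x 400 mm), x away from the robot, y to the left dial. Dials at y = +-150 mm, forks at +-66 mm; the bucket hangs at the middle, its underside 30 mm over the table. The dials' grips are the highest points, 180 mm at most. A housing 75 mm high stands at x 82 to 168 mm.
- tray: The empty square aluminium wash tray, fixed: 152 x 152 mm outside, 144 inside, 22 high, floor 4 thick; origin at the centre of its underside. On the left side of the table, beside the bench scale, in either order.
- scale: White bench scale (140 x 150 x 42 mm) with a jar on its pan; leave alone. Origin under its centre.
- jar0_c (a point): Jar on the scale, brass-coloured lid, diameter 66, 85 high; its middle. Leave alone.
- jar1_c (a point): Jar, diameter 66, 95 high, before the station on the left; its middle. Leave alone.
- jar2_c (a point): Jar, diameter 72, 105 high, before the station on the right; its middle. Leave alone.
- jar3_c (a point): Jar, diameter 66, 95 high, left of and behind the station; its middle. Leave alone.

How it is judged:
By the outcome, as a careful person would: the job done as asked, in the order asked, and still so for the second after the job is handed in, with the robot touching nothing.
It also fails if it takes over 70 s, if anything falls off the work surface, if the arm or the gripper's body presses on something with over 40 N, if the wrist force passes 120 N, or if a joint passes its speed limit or range.

## Robot

A 7-joint arm with a two-finger parallel gripper is mounted at the origin on the work surface. World frame = base frame: x ahead of the robot, y to its left, z up, the work surface at z = 0. Lengths are in m, angles in rad, forces in N, time in s.
With the tool pointing down it reaches from about 0.425 to 0.925 m from the base axis. Payload 6.8 kg.
Tool frame: the origin (TCP) lies on the centre line of the jaws, within the pads' length; the fingertips stand bot.finger_overhang ahead of it and the grasp point (between the pads) lies 3 mm ahead of it (bot.finger_overhang is the distance from the TCP to the fingertips, in m); z points along the fingers, y is the direction in which the jaws open and shut (so a half turn about z gives the same grasp; the last joint's range is limited). The gripper opens to 85 mm and grips with 20 to 120 N. Pads are 22 mm wide; open, the fingers measure 114 mm over their backs; the gripper's body (76 mm by 85 mm) begins 54 mm behind the grasp point. The pads swing forward as they close: fully open they stand 13 mm farther back than shut.
Start: joints at [-1.241, 0.477, 0.022, 1.555, -0.011, 1.109, -0.083], TCP at [0.286, 0.611, 0.253] pointing down, gripper open.
Joint ranges: [-2.96, 2.96], [-0.34, 2.1], [-1.41, 1.46], [0.24, 2.44], [-1.37, 4.51], [0.17, 1.92], [-2.96, 2.96]. Speed limits (rad/s): [2.39, 2.39, 3.14, 3.14, 3.14, 3.14, 3.14].

## Interface

Orientations are given as a unit quaternion [w, x, y, z].
In Python, from station import bot gives the robot as it stands.
- The arm moves only by the tool drive_tool, never from a script. Its argument "increments" is text: rows parted by semicolons, each of 4 numbers parted by spaces: the shift along the world's x, y, z in m, then the turn about the world's z in rad. In form: tx ty tz spin; .... A call has 1 to 12 rows; each row shifts and turns the commanded pose from where the row before left it; what a row does not reach is not made up. A row lasts 1/12 s, in which the tool goes at most 41.7 mm and 7.16 degrees, less where a joint would pass 70% of its speed; a pose out of reach is approached as far as the arm can. A call is refused whole if a number of a shift passes 0.0417 or a number of a turn 0.125, either way. A call with a gripper value outside its range is refused whole. "grip" is the opening, from 0 (shut) to 1 (fully open), set as the call begins (left out, the last holds). The fingers move at their own pace and stop on an object; "squeeze" is the grip in N (left out, the last holds). Time passes only in rows, so rows that do not move let the fingers close. It gives the time, the measured TCP pose, the force and the opening at its end, in the units of the state.
- bot.get_obs(): the state, without advancing time (a new reading comes with each control period).
- bot.read_camera(name): name is "scene" or "top" or "wrist"; returns the picture (400x640x3 uint8, red, green, blue); there is no depth.
- bot.calibration(name): a dict with "fx", "fy", "cx", "cy" (pixels), "distortion" ([k1, k2, p1, p2, k3] as OpenCV has them; the pictures are not rectified), "camera_from_world" (4x4, takes a point from world to camera coordinates). Camera axes: x right, y down, z forward; pixel columns grow to the right and rows downward; lengths in m; the calibration is good to about 2 mm. A picture is of the moment at which its call begins: read the wrist's pose just before it. calibration takes no time and is no camera call; for the wrist camera it gives the pose at the moment of the call.
- bot.hand_in(): hands the job in, once; it reports no verdict.
The state is a dict: "t": time; "q": joint angles; "joint_vel": joint speeds; "joint_torque": joint torques, N m; "eef_pos": TCP position; "tool_rot": TCP orientation; "contact_force": force on the tool from outside, world axes, zero at the start; "torque": the same for the moment, N m; "gripper_width": opening from 0.0 (shut) to 1.0 (fully open).
Only numpy, scipy, OpenCV 4.12 (cv2) and the standard library are available. Lean on these libraries where they do the work, as an engineer would, in place of code of your own. Each camera call takes 0.05 s, during which the arm holds its last target.

## Working session

There is one attempt and no reset: what is moved stays moved. The work goes in short steps, Python scripts to look and compute and a tool call to move; the robot and the scene stay as the last step left them, time stands still between calls to the robot, and variables do not carry over. Pictures are saved under pics/ and viewed, and the job is handed in when it is done.

Besides the shell and the picture viewer there is one more tool, called as name(argument=value, ...), one argument or row to a line, values as JSON. drive_tool: Moves the arm, as the interface text tells. Its arguments: {"type":"object","properties":{"increments":{"type":"string"},"grip":{"type":"number"},"squeeze":{"type":"number"}},"required":["increments"]}

```bash
ls; mkdir -p pics
python3 - <<'E'
from station import bot
import cv2
o=bot.get_obs()
print({k:(v if isinstance(v,float) else [round(float(x),3) for x in v] if hasattr(v,'__len__') else v) for k,v in o.items()}, bot.finger_overhang)
for n in ["scene","top"]:
    im=bot.read_camera(n); cv2.imwrite(f"pics/{n}0.png",im[:,:,::-1])
    c=bot.calibration(n); print(n,c)
E
```

```text
pics
{'t': 0.0, 'q': [-1.241, 0.478, 0.022, 1.556, -0.012, 1.109, -0.083], 'joint_vel': [-0.001, 0.001, 0.001, 0.001, -0.001, -0.001, -0.0], 'joint_torque': [0.0, -59.647, 1.608, -28.119, 0.013, 0.01, 0.0], 'eef_pos': [0.286, 0.611, 0.252], 'tool_rot': [-0.0, 0.217, 0.976, -0.001], 'contact_force': [0.446, -0.271, -0.165], 'torque': [-0.018, 0.026, -0.01], 'gripper_width': 0.9989231124325437} 0.022
scene {'fx': 376.79675620761884, 'fy': 376.79675620761884, 'cx': 323.02682726718825, 'cy': 201.32554930829886, 'distortion': array([0.01102313, 0.        , 0.        , 0.        , 0.        ]), 'camera_from_world': array([[-0.56103338,  0.82760897, -0.01746254,  0.28395546],
       [ 0.64403843,  0.4231443 , -0.6373095 , -0.28826257],
       [-0.52005388, -0.36879845, -0.77041006,  1.21226292],
       [ 0.        ,  0.        ,  0.        ,  1.        ]])}
top {'fx': 429.44453959845345, 'fy': 429.44453959845345, 'cx': 321.1230869370987, 'cy': 197.1656482923109, 'distortion': array([-0.06416752,  0.        ,  0.        ,  0.        ,  0.        ]), 'camera_from_world': array([[ 0.03563934, -0.99934803,  0.00577482, -0.00662128],
       [-0.97580728, -0.03604592, -0.21564055,  0.5275761 ],
       [ 0.21570811,  0.00205018, -0.97645574,  1.09167411],
       [ 0.        ,  0.        ,  0.        ,  1.        ]])}
```

View pics/scene0.png

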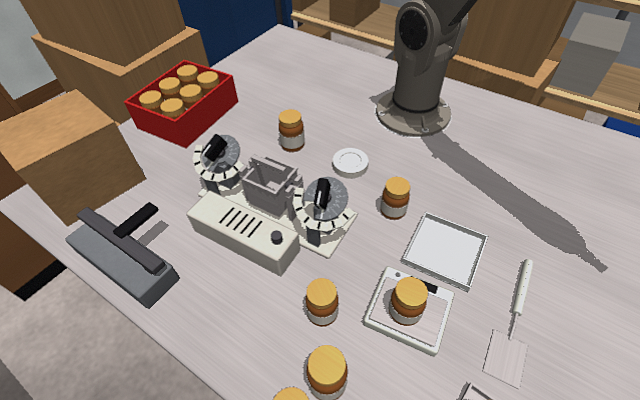

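View pics/top0.png

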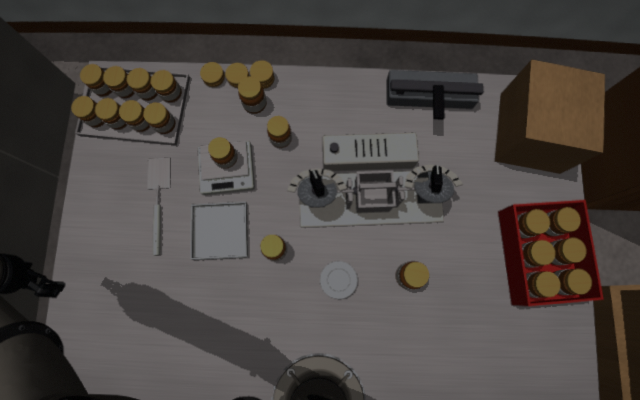

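Run:
```python
import cv2
im=cv2.imread("pics/top0.png"); c=im[120:240,280:480]; cv2.imwrite("pics/topc.png",cv2.convertScaleAbs(cv2.resize(c,None,fx=4,fy=4,interpolation=cv2.INTER_CUBIC),alpha=1.5))
c=im[120:280,180:320]; cv2.imwrite("pics/topd.png",cv2.convertScaleAbs(cv2.resize(c,None,fx=3.7,fy=3.7,interpolation=cv2.INTER_CUBIC),alpha=1.5))
im=cv2.imread("pics/scene0.png"); c=im[120:270,180:360]; cv2.imwrite("pics/scenec.png",cv2.resize(c,None,fx=4,fy=4,interpolation=cv2.INTER_CUBIC))
```

```text
(no output)
```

View pics/topc.png

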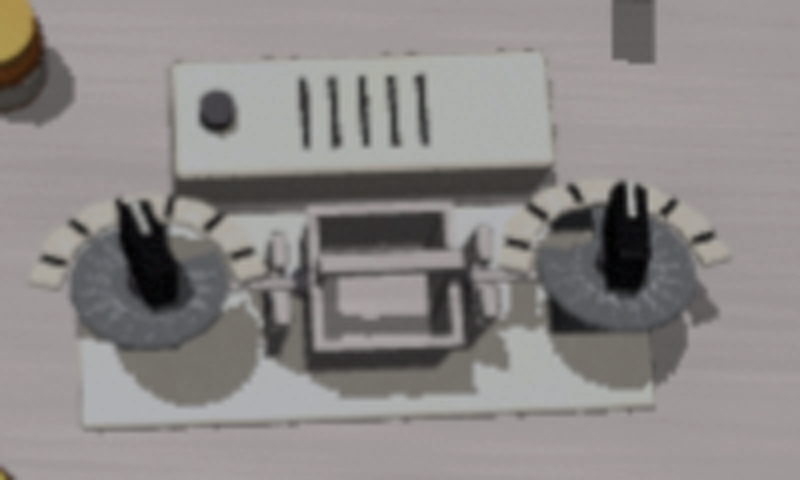

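View pics/topd.png

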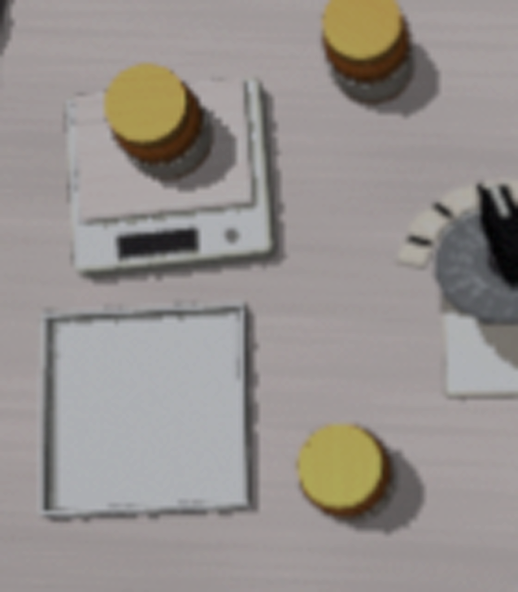

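View pics/scenec.png

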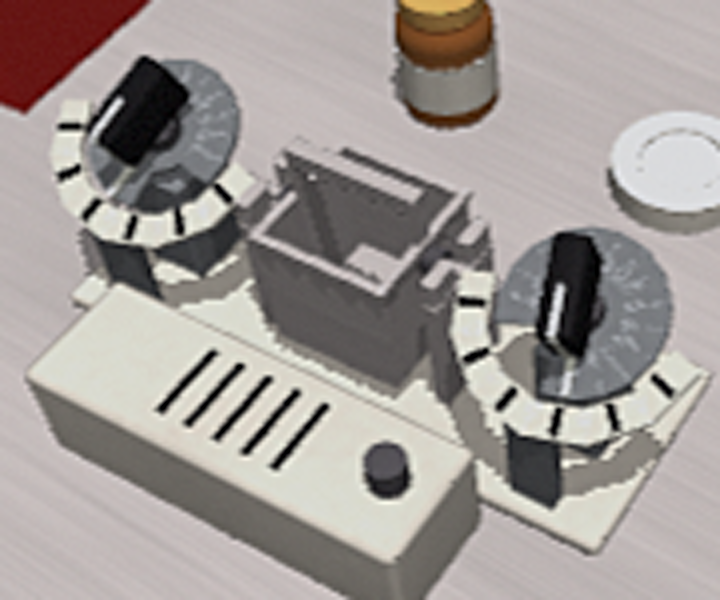

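```bash
cat > h.py <<'E'
import numpy as np, cv2
def ray(c,uv):
    K=np.array([[c['fx'],0,c['cx']],[0,c['fy'],c['cy']],[0,0,1]])
    p=cv2.undistortPoints(np.array([[uv]],float),K,np.array(c['distortion'],float))[0,0]
    M=np.array(c['camera_from_world']); R,t=M[:3,:3],M[:3,3]
    return -R.T@t, R.T@np.array([p[0],p[1],1])
def onz(c,uv,z):
    o,d=ray(c,uv); return o+d*(z-o[2])/d[2]
def tri(rs):
    A=0;b=0
    for o,d in rs:
        d=d/np.linalg.norm(d);P=np.eye(3)-np.outer(d,d);A=A+P;b=b+P@o
    x=np.linalg.solve(A,b)
    res=[np.linalg.norm((np.eye(3)-np.outer(d,d)/(d@d))@(x-o)) for o,d in rs]
    return x,np.round(res,4)
def proj(c,X):
    K=np.array([[c['fx'],0,c['cx']],[0,c['fy'],c['cy']],[0,0,1]]);M=np.array(c['camera_from_world'])
    r=cv2.Rodrigues(M[:3,:3])[0]
    return cv2.projectPoints(np.array(X,float).reshape(-1,3),r,M[:3,3],K,np.array(c['distortion'],float))[0][:,0]
E
python3 - <<'E'
from station import bot
from h import *
np.set_printoptions(precision=3,suppress=True)
T=bot.calibration("top");S=bot.calibration("scene")
t=lambda u,v:(280+u/4,120+v/4)
s=lambda u,v:(180+u/4,120+v/4)
d=lambda u,v:(180+u/3.7,120+v/3.7)
print("base nearL",onz(T,t(85,425),.01),"nearR",onz(T,t(652,405),.01))
print("base farleft scene(720,375)",onz(S,s(710,370),.01),"scene near left (600,550)",onz(S,s(600,550),.01))
print("handle ends z.15",onz(T,t(318,262),.157),onz(T,t(465,262),.157))
for n,p in dict(jar1=(343,466,.095),jar0=(146,104,.127),jar3=(363,27,.095)).items(): print(n,onz(T,d(*p[:2]),p[2]))
print("jar2",onz(T,(414,274),.105))
for p in [(45,310),(246,305),(248,507),(45,516)]: print("tray",onz(T,d(*p),.022))
print("disc L",onz(T,t(150,285),.13),"R",onz(T,t(618,270),.13))
E
```

```text
base nearL [0.454 0.064 0.01 ] nearR [ 0.482 -0.328  0.01 ]
base farleft scene(720,375) [0.455 0.07  0.01 ] scene near left (600,550) [0.601 0.084 0.01 ]
handle ends z.15 [ 0.538 -0.081  0.157] [ 0.542 -0.171  0.157]
jar1 [0.389 0.13  0.095]
jar0 [0.632 0.279 0.127]
jar3 [0.707 0.135 0.095]
jar2 [ 0.33  -0.225  0.105]
tray [0.503 0.368 0.022]
tray [0.513 0.218 0.022]
tray [0.364 0.205 0.022]
tray [0.351 0.353 0.022]
disc L [0.526 0.022 0.13 ] R [ 0.547 -0.274  0.13 ]
```

drive_tool(
  increments="0.005 -0.012 0.012 0.02;0.010 -0.025 0.012 0.05;0.015 -0.036 0.010 0.07;0.015 -0.036 0.010 0.07;0.015 -0.036 0.008 0.07;0.015 -0.036 0.008 0.07;0.015 -0.036 0.005 0.07;0.015 -0.036 0.005 0.07;0.015 -0.036 0.005 0.07;0.015 -0.036 0 0.07;0.015 -0.036 0 0.07;0.015 -0.036 0 0.07",
  grip=1,
)

```text
t: 1.1
eef_pos: [0.4513, 0.2123, 0.3283]
tool_rot: [-0.0, -0.167, 0.986, 0.0]
contact_force: [1.7, 0.6, -0.1]
gripper_width: 1.001
```

drive_tool(
  increments="0.014 -0.034 0 0.03;0.014 -0.034 0 0.03;0.014 -0.034 0 0.02;0.014 -0.034 0 0;0.010 -0.030 0 0;0.008 -0.020 0 0;0 -0.010 0 0;0 0 0 0;0 0 0 0",
)

```text
t: 1.85
eef_pos: [0.5247, 0.0191, 0.328]
tool_rot: [-0.0, -0.205, 0.979, 0.0]
contact_force: [-0.6, 0.3, -0.2]
gripper_width: 0.998
```

Run:
```python
from station import bot
from h import *
o=bot.get_obs();print(o['t'],o['eef_pos'],o['tool_rot'],o['q'])
im=bot.read_camera("wrist"); cv2.imwrite("pics/w1.png",im[:,:,::-1]);c=bot.calibration("wrist");np.save("c1.npy",c,allow_pickle=True);print(c)
```

```text
1.85 [0.52466638 0.01905917 0.32799575] [-3.86555045e-04 -2.04621706e-01  9.78840995e-01  3.38329630e-04] [-0.40108293  0.15905921  0.28093973  1.83303616 -0.04865042  1.15689767
  1.87905751]
{'fx': 323.77694400549296, 'fy': 323.77694400549296, 'cx': 321.3543891743477, 'cy': 197.66023773570996, 'distortion': array([-0.03649214,  0.        ,  0.        ,  0.        ,  0.        ]), 'camera_from_world': array([[-4.02499036e-01,  9.15420357e-01,  3.11456161e-04,
         1.93204927e-01],
       [ 8.82929091e-01,  3.88123141e-01,  2.64190552e-01,
        -5.23627058e-01],
       [ 2.41724526e-01,  1.06611436e-01, -9.64470453e-01,
         3.21972495e-01],
       [ 0.00000000e+00,  0.00000000e+00,  0.00000000e+00,
         1.00000000e+00]])}
```

View pics/w1.png

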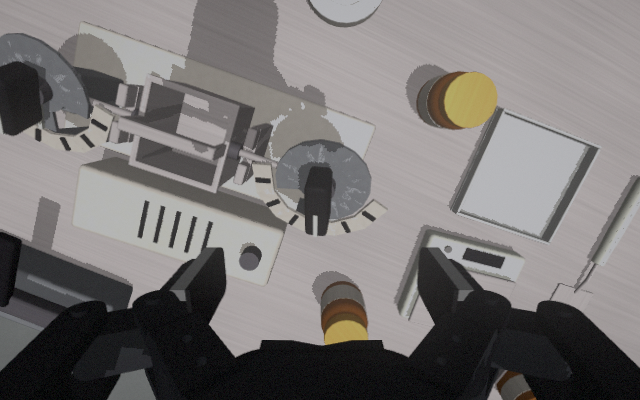

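Run:
```python
import cv2
im=cv2.imread("pics/w1.png"); c=im[60:260,0:400]
cv2.imwrite("pics/w1a.png",cv2.convertScaleAbs(cv2.resize(im[110:250,240:400],None,fx=4.2,fy=4.2,interpolation=cv2.INTER_CUBIC),alpha=1.3))
cv2.imwrite("pics/w1b.png",cv2.convertScaleAbs(cv2.resize(im[20:200,0:260],None,fx=3,fy=3,interpolation=cv2.INTER_CUBIC),alpha=1.3))
```

```text
(no output)
```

View pics/w1a.png

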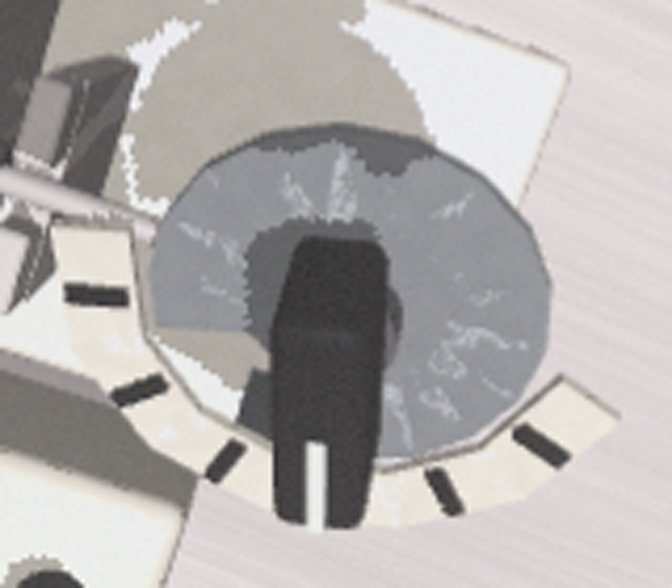

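View pics/w1b.png

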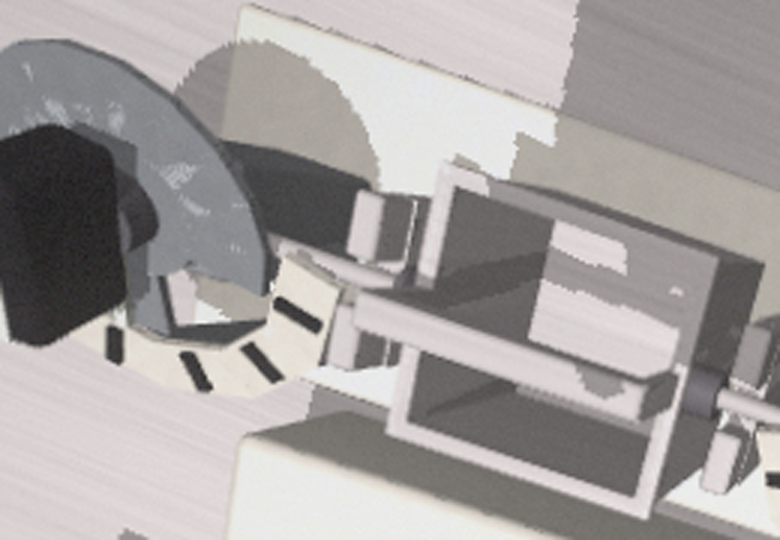

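Run:
```python
from station import bot
from h import *
np.set_printoptions(precision=4,suppress=True)
T=bot.calibration("top");S=bot.calibration("scene");W=np.load("c1.npy",allow_pickle=True).item()
t=lambda u,v:ray(T,(280+u/4,120+v/4))
s=lambda u,v:ray(S,(180+u/4,120+v/4))
wa=lambda u,v:ray(W,(240+u/4.2,110+v/4.2))
wb=lambda u,v:ray(W,(u/3,20+v/3))
print("far end L",tri([wa(319,527),t(137,204)]),tri([wa(319,527),s(555,347)]),tri([wa(319,527),s(555,347),t(137,204)]))
print("near-low? top edge near L",tri([wa(330,325),t(150,245)]))
# handle ends top-mid
print("handle L end",tri([wb(660,387),t(320,258)]),"R",tri([wb(380,298),t(463,252)]))
print("hand z",onz(W,(660/3,20+387/3),.157),onz(W,(380/3,20+298/3),.157))
# base near-corners
for n,p in dict(nearL=wa(570,67),nearR=wb(245,5)).items():
    o,d=p; print(n,[o+d*(z-o[2])/d[2] for z in (.006,.012)])
# disc centers / marks L: approx z
for n,(a,b) in dict(m1=((540,447),(52,262)),m2=((445,490),(80,229)),m4=((225,460),(172,205)),m5=((140,390),(215,220)),m6=((97,295),(243,252))).items():
    print(n,tri([wa(*a),t(*b)]))
```

```text
far end L (array([0.5648, 0.0315, 0.1776]), array([0.0005, 0.0005])) (array([0.5778, 0.0387, 0.1396]), array([0.0017, 0.0017])) (array([0.577 , 0.0362, 0.1383]), array([0.0023, 0.0033, 0.0042]))
near-low? top edge near L (array([0.5271, 0.0185, 0.1949]), array([0.0088, 0.0088]))
handle L end (array([ 0.5398, -0.0827,  0.1401]), array([0.0053, 0.0053])) R (array([ 0.548 , -0.1731,  0.1398]), array([0.0044, 0.0044]))
hand z [ 0.5305 -0.0776  0.157 ] [ 0.539  -0.1633  0.157 ]
nearL [array([0.4527, 0.0676, 0.006 ]), array([0.4528, 0.0666, 0.012 ])]
nearR [array([ 0.4836, -0.3311,  0.006 ]), array([ 0.4833, -0.3267,  0.012 ])]
m1 (array([0.5447, 0.0856, 0.1106]), array([0.001, 0.001]))
m2 (array([0.5676, 0.0688, 0.1067]), array([0.0003, 0.0003]))
m4 (array([0.5858, 0.0109, 0.103 ]), array([0.0012, 0.0012]))
m5 (array([ 0.5857, -0.018 ,  0.0734]), array([0.001, 0.001]))
m6 (array([ 0.564 , -0.0382,  0.0754]), array([0., 0.]))
```

drive_tool(
  increments="0.005 0.002 -0.015 -0.02;0.005 0.002 -0.025 -0.02;0.005 0.002 -0.030 -0.02;0.005 0.001 -0.03 0;0 0 -0.025 0;0 0 -0.015 0;0 0 -0.010 0;0 0 -0.01 0;0 0 -0.007 0;0 0 0 0",
  grip=0.6,
  squeeze=20,
)

```text
t: 2.73
eef_pos: [0.5447, 0.0261, 0.1605]
tool_rot: [-0.001, -0.176, 0.984, 0.0]
contact_force: [0.1, -0.4, 0.4]
gripper_width: 0.598
```

Run:
```python
from station import bot
from h import *
for n in ["wrist","scene"]:
    im=bot.read_camera(n)[:,:,::-1]
    if n=="scene": im=cv2.resize(im[120:270,180:360],None,fx=4,fy=4,interpolation=cv2.INTER_CUBIC)
    cv2.imwrite(f"pics/{n}2.png",im)
```

```text
(no output)
```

View pics/wrist2.png

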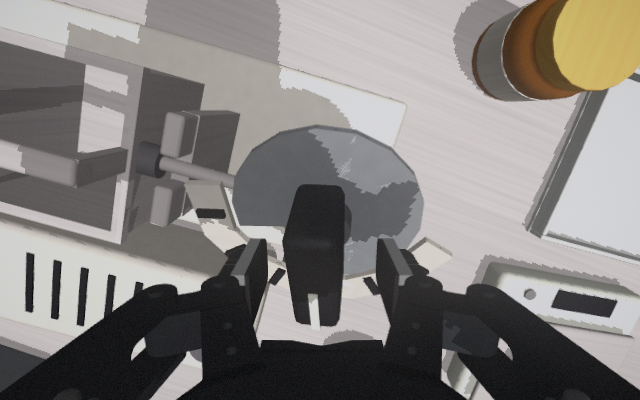

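View pics/scene2.png

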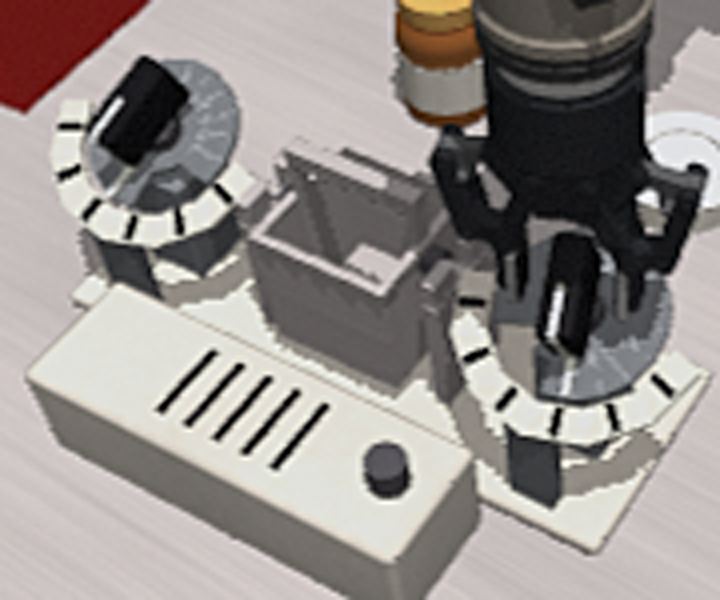

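drive_tool(
  increments="0 0 0 0;0 0 0 0;0 0 0 0;0 0 0 0;0 0 0 0;0 0 0 0",
  grip=0.2,
  squeeze=20,
)

```text
t: 3.33
eef_pos: [0.5461, 0.024, 0.1626]
tool_rot: [0.001, -0.174, 0.985, -0.001]
contact_force: [-1.0, -5.3, 6.7]
gripper_width: 0.277
```

drive_tool(
  increments="0 0 0 -0.06;0 0 0 -0.08;0 0 0 -0.08;0 0 0 -0.08;0 0 0 -0.08;0 0 0 -0.08;0 0 0 0",
)

```text
t: 3.92
eef_pos: [0.5462, 0.0245, 0.1624]
tool_rot: [0.001, 0.055, 0.999, -0.001]
contact_force: [0.8, -2.9, 6.8]
gripper_width: 0.254
```

drive_tool(
  increments="0 0 0 -0.08;0 0 0 -0.08;0 0 0 -0.08;0 0 0 -0.08;0 0 0 -0.08;0 0 0 -0.08;0 0 0 -0.08;0 0 0 -0.05;0 0 0 0;0 0 0 0",
)

```text
t: 4.75
eef_pos: [0.5481, 0.0241, 0.1649]
tool_rot: [0.003, 0.35, 0.937, 0.0]
contact_force: [-2.2, -3.4, 25.9]
gripper_width: 0.255
```

Run:
```python
from station import bot
from h import *
o=bot.get_obs();r=o['tool_rot'];print(o['t'],2*np.degrees(np.arctan2(r[2],r[1])),o['q'],o['torque'])
for n in ["wrist","scene"]:
    im=bot.read_camera(n)[:,:,::-1]
    if n=="scene": im=cv2.resize(im[120:270,180:360],None,fx=4,fy=4,interpolation=cv2.INTER_CUBIC)
    cv2.imwrite(f"pics/{n}3.png",im)
```

```text
4.75 139.0413029901077 [-0.56752049  0.40898437  0.51713944  1.97417538 -0.26971681  0.8195401
  0.95473008] [-2.57223039  1.40256166  0.8198994 ]
```

View pics/wrist3.png

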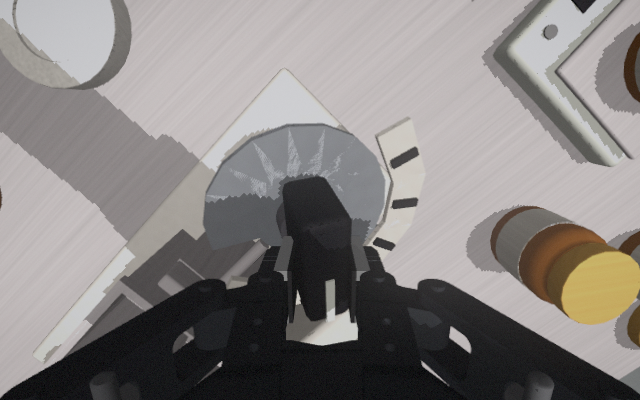

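View pics/scene3.png

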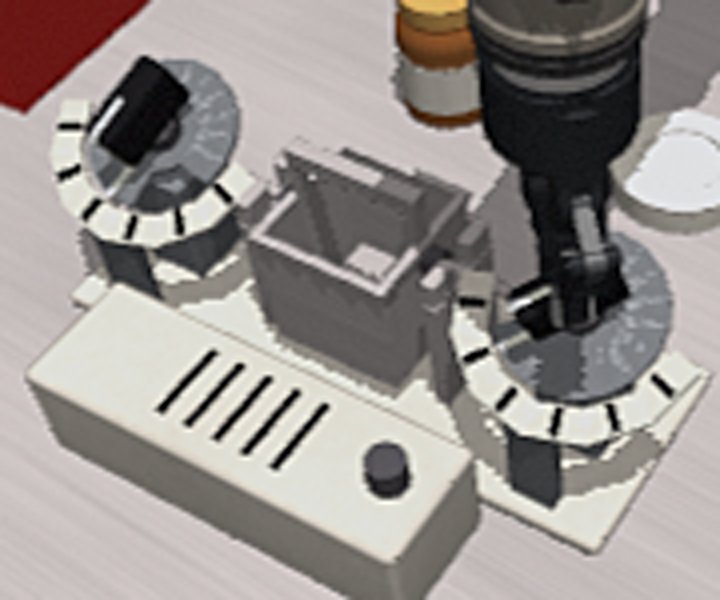

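drive_tool(
  increments="0 0 0 0;0 0 0 0;0 0 0 0;0 0 0 0",
  grip=0.6,
)

```text
t: 5.18
eef_pos: [0.5448, 0.0257, 0.161]
tool_rot: [-0.0, 0.351, 0.936, 0.0]
contact_force: [-0.2, -0.4, -0.3]
gripper_width: 0.598
```

drive_tool(
  increments="0 0 0.01 0;0 0 0.02 0;0 0 0.03 0;0 0 0.03 0;0 0 0.03 0;0 0 0.02 0;0 -0.01 0.01 0;0 0 0 0;0 0 0 0",
)

```text
t: 5.93
eef_pos: [0.5448, 0.0144, 0.311]
tool_rot: [-0.0, 0.352, 0.936, 0.0]
contact_force: [-0.9, 0.6, -0.8]
gripper_width: 0.602
```

Run:
```python
from station import bot
from h import *
o=bot.get_obs();print(o['t'])
for n in ["wrist","scene"]:
    im=bot.read_camera(n)[:,:,::-1]
    if n=="scene": im=cv2.resize(im[120:270,180:360],None,fx=4,fy=4,interpolation=cv2.INTER_CUBIC)
    cv2.imwrite(f"pics/{n}4.png",im)
np.save("c4.npy",bot.calibration("wrist"),allow_pickle=True)
```

```text
5.9333
```

View pics/wrist4.png

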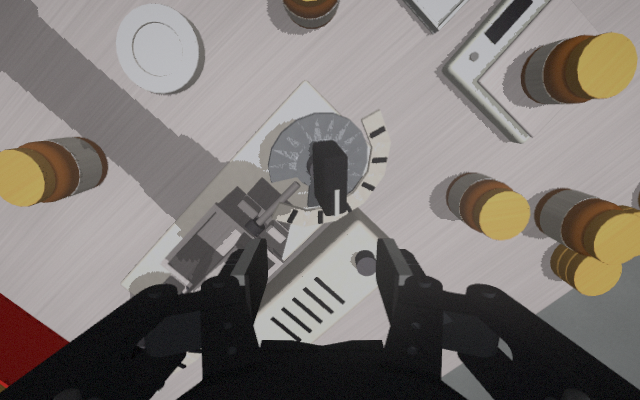

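View pics/scene4.png

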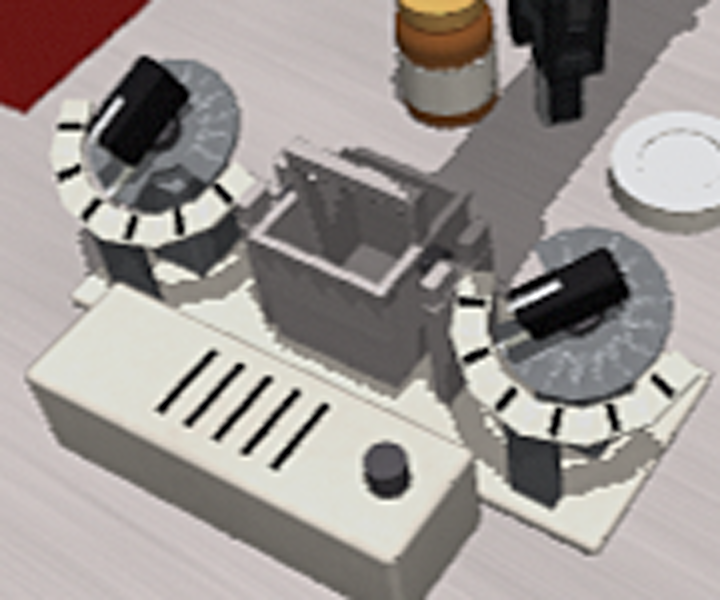

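```bash
cat > dial.py <<'E'
from h import *
yaw=.0774; O=np.array([.5429,-.1252,0]); a=np.radians(25)
Rs=np.array([[np.cos(yaw),-np.sin(yaw),0],[np.sin(yaw),np.cos(yaw),0],[0,0,1]])
Rd=Rs@np.array([[np.cos(a),0,np.sin(a)],[0,1,0],[-np.sin(a),0,np.cos(a)]])
def onplane(c,uv,side,h=.002):
    C=O+Rs@np.array([0,.15*side,.115]); o,d=ray(c,uv); n=Rd[:,2]
    s=((C-o)@n+h)/(d@n); p=Rd.T@(o+d*s-C); 
    return p[:2]*1000, 1.25+np.arctan2(-p[1],p[0])
E
python3 - <<'E'
from station import bot
from dial import *
np.set_printoptions(precision=1,suppress=True)
S=bot.calibration("scene"); s=lambda u,v:(180+u/4,120+v/4)
for k,p,sd in [("L needle in",(525,338),1),("L needle out",(497,350),1),("m1",(663,386),1),("m2",(613,418),1),("m3",(557,420),1),("m4",(508,400),1),("m5",(476,356),1),("m6",(471,301),1),
 ("R needle",(115,188),-1),("m1",(225,192),-1),("m2",(180,218),-1),("m3",(132,228),-1),("m4",(92,210),-1),("m5",(68,172),-1),("m6",(70,127),-1)]:
    print(k,*onplane(S,s(*p),sd))
E
```

```text
L needle in [ 27.5 -20.3] 1.884685049829875
L needle out [ 40.1 -31.9] 1.922879391298534
m1 [21.4 63.2] 0.005994755935582852
m2 [48.4 45.9] 0.49091651693150296
m3 [61.9 17.9] 0.9686137836921582
m4 [ 63.  -12.7] 1.449094955559483
m5 [ 48.  -41.5] 1.9636600478406507
m6 [ 20.5 -59.5] 2.489140787758468
R needle [44.1 -5.8] 1.3801541723925117
m1 [19.1 64.4] -0.03173705684863326
m2 [44.7 45.6] 0.45508248419708097
m3 [62.3 19.3] 0.9498957227277448
m4 [ 62.4 -12.4] 1.4465389704071328
m5 [ 46.9 -42. ] 1.9793716856980783
m6 [ 20.3 -57.7] 2.4821030073215167
```

drive_tool(
  increments="0.001 -0.013 0 -0.06;0.001 -0.013 0 -0.11;0.001 -0.013 0 -0.12;0.001 -0.013 0 -0.12;0.001 -0.013 0 -0.12;0.001 -0.013 0 -0.12;0.001 -0.013 0 -0.12;0.001 -0.013 0 -0.12;0.001 -0.013 0 -0.12;0.001 -0.013 0 -0.12;0.001 -0.013 0 -0.12;0.001 -0.013 0 -0.12",
)

```text
t: 7.03
eef_pos: [0.5565, -0.1408, 0.3096]
tool_rot: [-0.001, 0.866, 0.5, -0.001]
contact_force: [0.7, -0.6, 0.0]
gripper_width: 0.601
```

drive_tool(
  increments="0.001 -0.013 0 -0.12;0.001 -0.013 0 -0.12;0.001 -0.013 0 -0.12;0.001 -0.013 0 -0.12;0.001 -0.013 0 -0.12;0.001 -0.013 0 -0.12;0.001 -0.013 0 -0.12;0.001 -0.013 0 -0.12;0.001 -0.013 0 -0.12;0.001 -0.013 0 -0.08;0 0 0 0;0 0 0 0",
)

```text
t: 8.03
eef_pos: [0.5665, -0.2708, 0.3097]
tool_rot: [0.0, 0.999, -0.053, -0.001]
contact_force: [-0.3, -0.2, -1.1]
gripper_width: 0.598
```

Run:
```python
from station import bot
from h import *
o=bot.get_obs();r=o['tool_rot'];print(o['t'],2*np.degrees(np.arctan2(r[2],r[1])),o['q'],o['eef_pos'])
im=bot.read_camera("wrist")[:,:,::-1]
cv2.imwrite(f"pics/wrist5.png",im)
np.save("c5.npy",bot.calibration("wrist"),allow_pickle=True)
```

```text
8.0333 -6.052690641468084 [-0.40682669  0.58597398  1.1493609   1.65489989 -0.5541132   1.27266877
 -0.82505655] [ 0.56647905 -0.27076621  0.30973952]
```

View pics/wrist5.png

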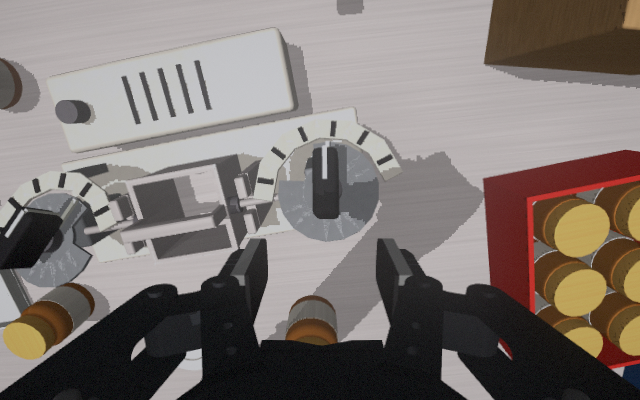

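drive_tool(
  increments="0.0025 -0.002 -0.015 -0.02;0 0 -0.03 0;0 0 -0.035 0;0 0 -0.025 0;0 0 -0.015 0;0 0 -0.010 0;0 0 -0.01 0;0 0 -0.009 0;0 0 0 0",
  grip=0.6,
)

```text
t: 8.83
eef_pos: [0.5695, -0.2723, 0.1613]
tool_rot: [-0.0, 0.998, -0.063, -0.0]
contact_force: [0.6, 0.4, -0.1]
gripper_width: 0.603
```

Run:
```python
from station import bot
from h import *
im=bot.read_camera("wrist")[:,:,::-1]
cv2.imwrite(f"pics/wrist6.png",im)
```

```text
(no output)
```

View pics/wrist6.png

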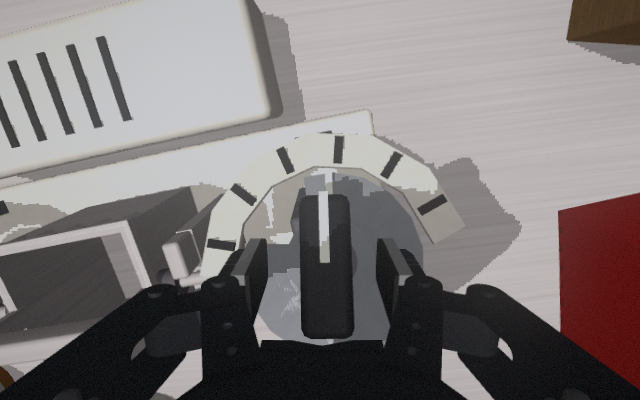

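drive_tool(
  increments="0 0 0 0;0 0 0 0;0 0 0 0;0 0 0 0;0 0 0 0;0 0 0 0.05;0 0 0 0.08;0 0 0 0.08;0 0 0 0.08;0 0 0 0.08;0 0 0 0.08;0 0 0 0.08",
  grip=0.2,
  squeeze=20,
)

```text
t: 9.88
eef_pos: [0.5691, -0.2745, 0.1631]
tool_rot: [0.001, 0.98, 0.2, 0.0]
contact_force: [2.3, -9.3, 1.1]
gripper_width: 0.257
```

drive_tool(
  increments="0 0 0 0.08;0 0 0 0.08;0 0 0 0.08;0 0 0 0.08;0 0 0 0.08;0 0 0 0.05;0 0 0 0.035;0 0 0 0;0 0 0 0",
)

```text
t: 10.63
eef_pos: [0.5703, -0.2739, 0.1651]
tool_rot: [0.0, 0.904, 0.428, 0.002]
contact_force: [1.6, -4.7, 14.9]
gripper_width: 0.26
```

Run:
```python
from station import bot
from h import *
o=bot.get_obs();r=o['tool_rot'];print(o['t'],2*np.degrees(np.arctan2(r[2],r[1])),o['q'],o['eef_pos'])
for n in ["wrist","scene"]:
    im=bot.read_camera(n)[:,:,::-1]
    if n=="scene": im=cv2.resize(im[120:270,180:360],None,fx=4,fy=4,interpolation=cv2.INTER_CUBIC)
    cv2.imwrite(f"pics/{n}7.png",im)
```

```text
10.6333 50.65692611912887 [-0.17528092  0.60894638  0.75186298  1.7802199  -0.50366077  0.9515459
  0.10089963] [ 0.57028844 -0.27390107  0.16505888]
```

View pics/wrist7.png

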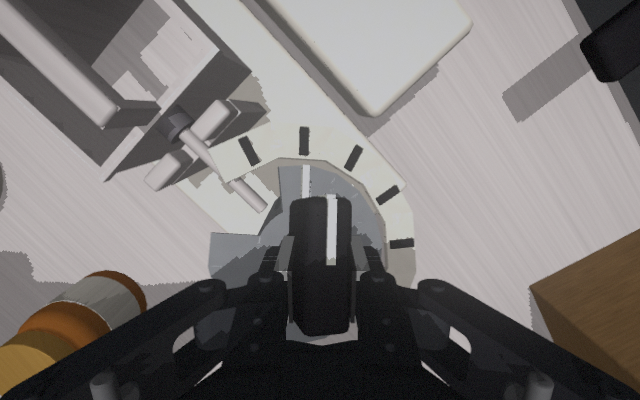

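View pics/scene7.png

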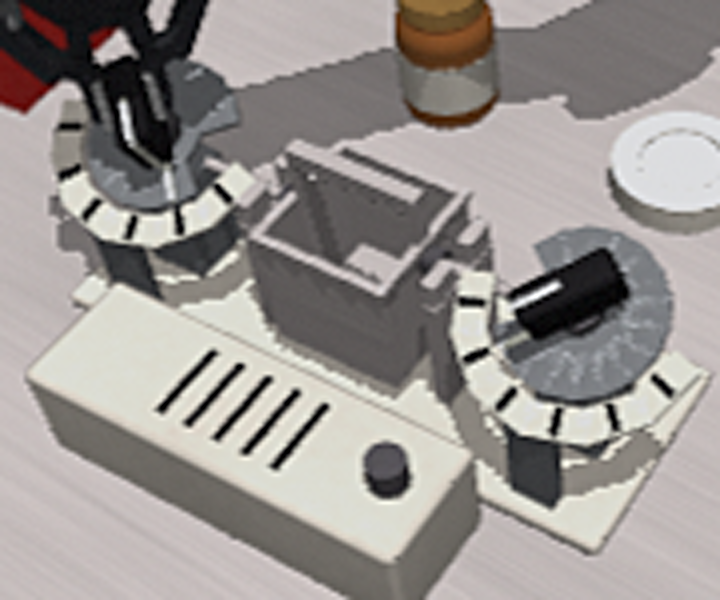

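drive_tool(
  increments="0 0 0 0;0 0 0 0;0 0 0 0;0 0 0 0;0 0 0.01 0;0 0 0.02 0;0 0 0.03 0;0 0 0.03 0;0 0 0.03 0;0 0 0.02 0;0 0 0.01 0",
  grip=0.6,
)

```text
t: 11.65
eef_pos: [0.5704, -0.2734, 0.316]
tool_rot: [0.001, 0.903, 0.43, 0.002]
contact_force: [1.1, -2.1, 0.9]
gripper_width: 0.597
```

drive_tool(
  increments="-0.003 0.010 0 0.05;-0.003 0.015 0 0.08;-0.003 0.020 0 0.08;-0.003 0.020 0 0.08;-0.003 0.020 0 0.08;-0.003 0.020 0 0.08;-0.003 0.020 0 0.08;-0.003 0.010 0 0.08;-0.003 0.010 0 0.08;-0.003 0.003 0 0.07;0 0 0 0;0 0 0 0",
)

```text
t: 12.65
eef_pos: [0.5393, -0.1245, 0.312]
tool_rot: [-0.0, 0.68, 0.734, -0.0]
contact_force: [-0.2, 0.7, -0.2]
gripper_width: 0.6
```

Run:
```python
from station import bot
from h import *
o=bot.get_obs();r=o['tool_rot'];print(o['t'],2*np.degrees(np.arctan2(r[2],r[1])),o['q'],o['eef_pos'])
for n in ["wrist","top"]:
    im=bot.read_camera(n)[:,:,::-1]
    if n=="wrist": np.save("c8.npy",bot.calibration("wrist"),allow_pickle=True)
    cv2.imwrite(f"pics/{n}8.png",im)
```

```text
12.65 94.36867331312237 [-0.45881453  0.25824598  0.70105667  1.81283755 -0.1827267   1.13676295
  0.37959344] [ 0.53932418 -0.12450671  0.31203734]
```

View pics/wrist8.png

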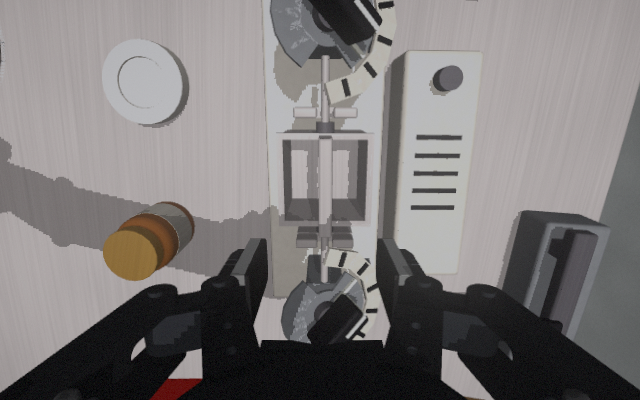

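Run:
```python
from h import *
c=np.load("c8.npy",allow_pickle=True).item()
im=cv2.imread("pics/wrist8.png");cv2.imwrite("pics/w8c.png",cv2.resize(im[90:290,240:420],None,fx=3,fy=3,interpolation=cv2.INTER_CUBIC))
for p in [(325,135),(325.5,222)]: print(onz(c,p,.157))
print(proj(c,[[.5393,-.1245,.157],[.543,-.125,.157]]))
```

```text
[ 0.53783368 -0.08017043  0.157     ]
[ 0.54436247 -0.15729622  0.157     ]
[[322.69495931 186.32552069]
 [326.86256364 187.19114705]]
```

View pics/w8c.png

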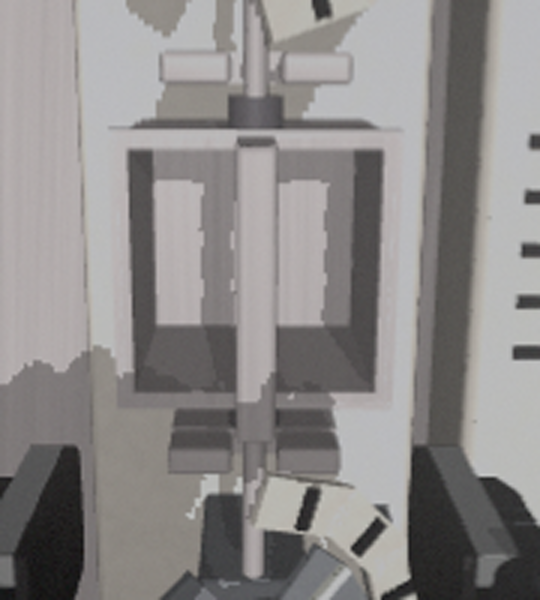

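drive_tool(
  increments="0.002 -0.0015 -0.02 0;0 0 -0.03 0;0 0 -0.035 0;0 0 -0.030 0;0 0 -0.02 0;0 0 -0.012 0;0 0 -0.008 0;0 0 -0.004 0;0 0 0 0",
  grip=0.5,
)

```text
t: 13.5
eef_pos: [0.5419, -0.1264, 0.1534]
tool_rot: [0.0, 0.679, 0.734, -0.0]
contact_force: [-0.2, 0.8, -0.0]
gripper_width: 0.5
```

Run:
```python
from station import bot
from h import *
for n in ["wrist","scene"]:
    im=bot.read_camera(n)[:,:,::-1]
    if n=="scene": im=cv2.resize(im[120:270,180:360],None,fx=4,fy=4,interpolation=cv2.INTER_CUBIC)
    cv2.imwrite(f"pics/{n}9.png",im)
```

```text
(no output)
```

View pics/wrist9.png

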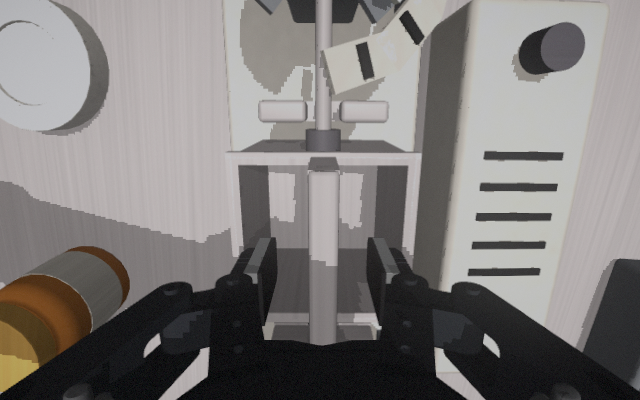

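View pics/scene9.png

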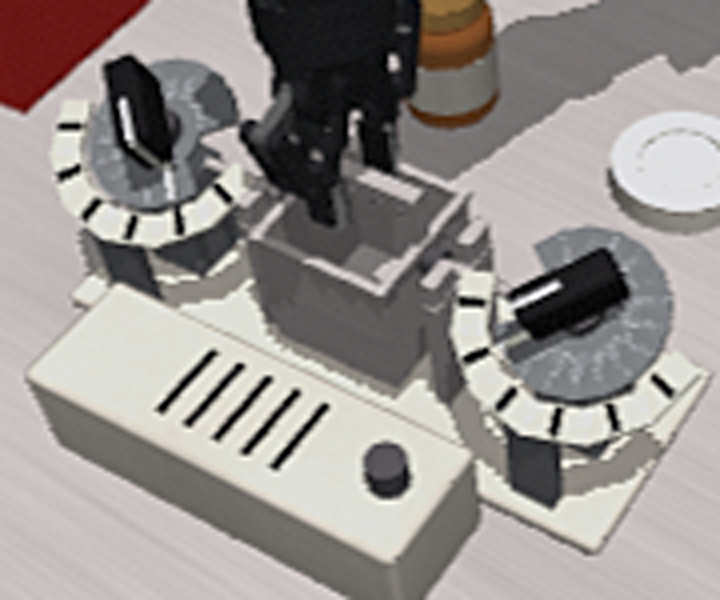

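drive_tool(
  increments="0 0 0 0;0 0 0 0;0 0 0 0;0 0 0 0;0 0 0 0;0 0 0 0;0 0 0 0",
  grip=0,
  squeeze=60,
)

```text
t: 14.18
eef_pos: [0.5423, -0.1262, 0.1542]
tool_rot: [0.001, 0.679, 0.734, 0.001]
contact_force: [-1.0, 0.5, 6.1]
gripper_width: 0.127
```

drive_tool(
  increments="0 0 0.003 0;0 0 0.004 0;0 0 0.005 0;0 0 0.005 0;0 0 0.005 0;0 0 0.005 0;0 0 0.004 0;0 0 0.003 0;0 0 0 0",
)

```text
t: 14.93
eef_pos: [0.5423, -0.1263, 0.1883]
tool_rot: [0.001, 0.679, 0.734, 0.001]
contact_force: [-0.8, 0.7, -3.5]
gripper_width: 0.123
```

Run:
```python
from station import bot
from h import *
o=bot.get_obs();print(o['torque'],o['q'])
for n in ["wrist","scene"]:
    im=bot.read_camera(n)[:,:,::-1]
    if n=="scene": im=cv2.resize(im[120:270,180:360],None,fx=4,fy=4,interpolation=cv2.INTER_CUBIC)
    cv2.imwrite(f"pics/{n}10.png",im)
```

```text
[-0.0055038   0.02547242 -0.03479877] [-0.38003388  0.411992    0.63697035  1.93891384 -0.31262102  0.88747395
  0.49466334]
```

View pics/scene10.png

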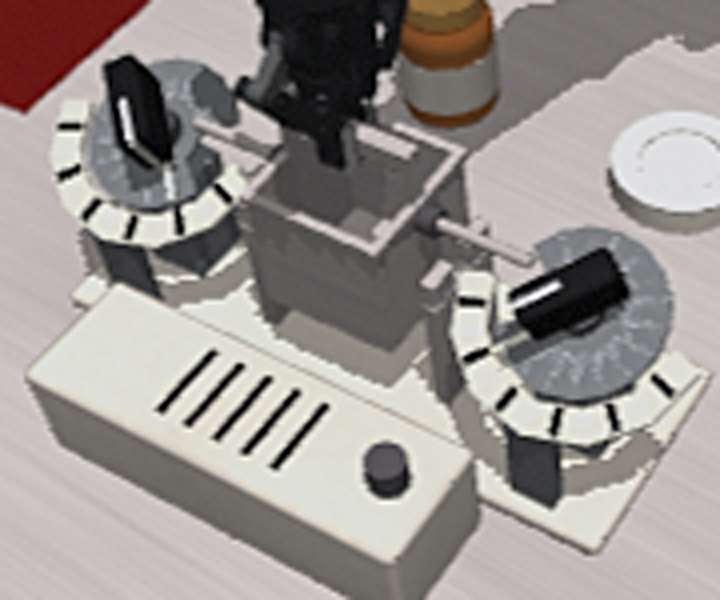

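drive_tool(
  increments="0 0 0.005 0;0 0 0.010 0;0 0 0.014 0;0 0 0.015 0;0 0 0.016 0;0 0 0.016 0;0 0 0.016 0;0 0 0.015 0;0 0 0.013 0;0 0 0.010 0;0 0 0.006 0;0 0 0 0",
)

```text
t: 16.03
eef_pos: [0.5422, -0.1264, 0.3248]
tool_rot: [0.001, 0.679, 0.734, 0.001]
contact_force: [0.5, 0.4, -3.6]
gripper_width: 0.129
```

drive_tool(
  increments="-0.001 0.005 0 0;-0.003 0.010 0 0;-0.004 0.015 0 0;-0.005 0.020 0 0;-0.006 0.022 0 0;-0.006 0.022 0 0;-0.006 0.022 0 0;-0.006 0.022 0 0;-0.006 0.022 0 0;-0.006 0.022 0 0;-0.006 0.022 0 0;-0.006 0.022 0 0",
)

```text
t: 17.03
eef_pos: [0.4791, 0.1016, 0.3225]
tool_rot: [-0.0, 0.679, 0.734, -0.001]
contact_force: [1.1, 0.7, -4.2]
gripper_width: 0.127
```

drive_tool(
  increments="-0.006 0.022 0 0;-0.006 0.022 0 0;-0.006 0.022 0 0;-0.006 0.022 0 0;-0.006 0.022 0 0;-0.006 0.022 0 0;-0.005 0.018 0 0;-0.004 0.014 0 0;-0.003 0.010 0 0;-0.002 0.006 0 0;0 0 0 0;0 0 0 0",
)

```text
t: 18.03
eef_pos: [0.4305, 0.2793, 0.323]
tool_rot: [0.0, 0.679, 0.734, -0.0]
contact_force: [-0.1, -1.4, -3.3]
gripper_width: 0.128
```

Run:
```python
from station import bot
from h import *
o=bot.get_obs();r=o['tool_rot'];print(o['t'],2*np.degrees(np.arctan2(r[2],r[1])),o['q'],o['eef_pos'])
for n in ["wrist","scene"]:
    im=bot.read_camera(n)[:,:,::-1]
    cv2.imwrite(f"pics/{n}11.png",im)
    np.save("c11.npy",bot.calibration("wrist"),allow_pickle=True)
```

```text
18.0333 94.46193002495176 [-1.06576056  0.14224199  0.41524688  1.87173686 -0.06237129  1.14111639
 -0.55031528] [0.43054136 0.27929573 0.32299386]
```

View pics/scene11.png

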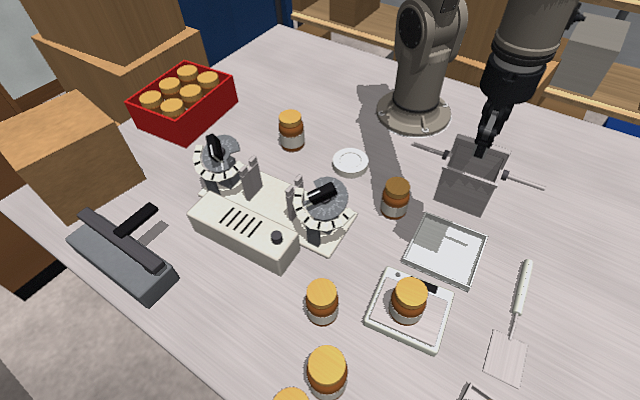

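View pics/wrist11.png

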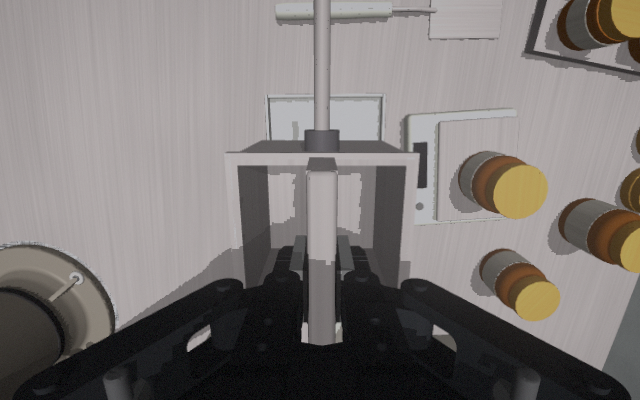

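Run:
```python
from station import bot
from h import *
np.set_printoptions(precision=4,suppress=True)
S=bot.calibration("scene");W=np.load("c11.npy",allow_pickle=True).item()
q=[onz(S,p,.022) for p in [(428,214),(488,238),(463,289),(402,258)]];print(np.array(q),np.mean(q,0))
print(onz(W,(267,95),.022),onz(W,(384,95),.022))
im=cv2.imread("pics/scene11.png");cv2.imwrite("pics/s11c.png",cv2.resize(im[120:310,380:560],None,fx=3,fy=3,interpolation=cv2.INTER_CUBIC))
```

```text
[[0.373  0.2197 0.022 ]
 [0.3621 0.3636 0.022 ]
 [0.5168 0.3628 0.022 ]
 [0.5196 0.2229 0.022 ]] [0.4429 0.2923 0.022 ]
[0.3557 0.3557 0.022 ] [0.5014 0.367  0.022 ]
```

View pics/s11c.png

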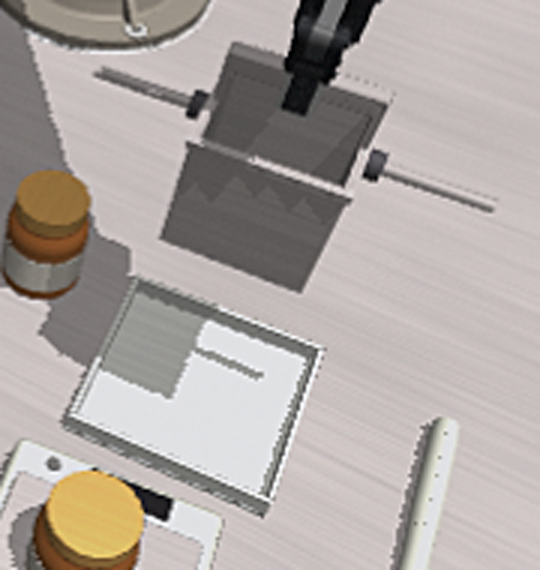

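drive_tool(
  increments="0.0015 0.003 -0.005 0;0.002 0.0035 -0.012 0;0 0 -0.018 0;0 0 -0.020 0;0 0 -0.020 0;0 0 -0.020 0;0 0 -0.020 0;0 0 -0.018 0;0 0 -0.016 0;0 0 -0.010 0;0 0 -0.006 0;0 0 0 0",
)

```text
t: 19.13
eef_pos: [0.4339, 0.2858, 0.1573]
tool_rot: [0.0, 0.679, 0.734, -0.001]
contact_force: [-0.5, 0.4, -3.2]
gripper_width: 0.125
```

Run:
```python
from station import bot
from h import *
im=bot.read_camera("scene")[:,:,::-1]
cv2.imwrite("pics/s12c.png",cv2.resize(im[120:310,380:560],None,fx=3,fy=3,interpolation=cv2.INTER_CUBIC))
im=bot.read_camera("wrist")[:,:,::-1]
cv2.imwrite("pics/w12.png",im)
```

```text
(no output)
```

View pics/s12c.png

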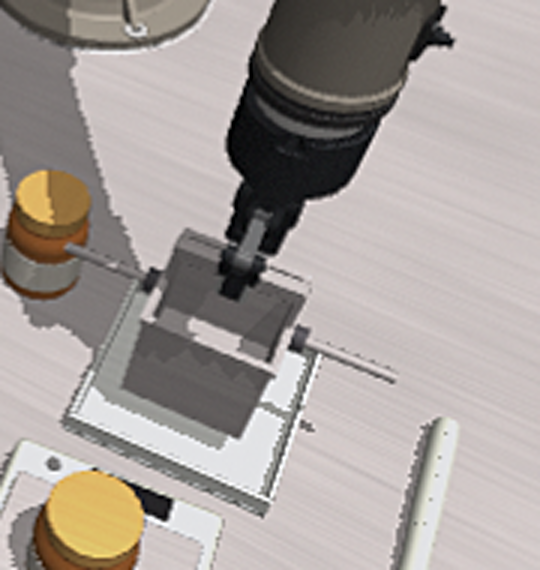

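View pics/w12.png

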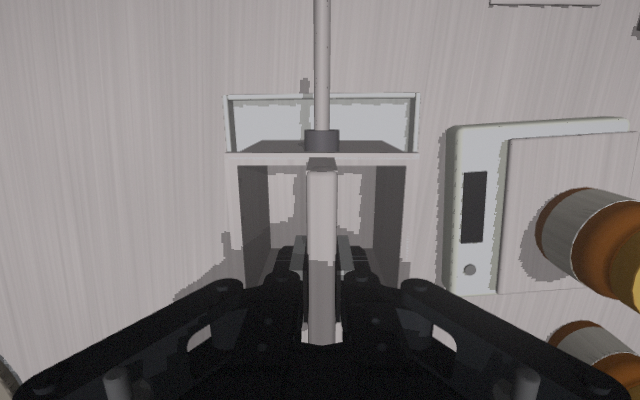

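Run:
```python
from station import bot
from h import *
print(onz(bot.calibration("scene"),(397.3,185.3),.095))
```

```text
[0.39370854 0.13626554 0.095     ]
```

drive_tool(
  increments="0 0 -0.006 0;0 0 -0.006 0;0 0 -0.005 0;0 0 -0.004 0;0 0 -0.003 0;0 0 0 0;0 0 0 0",
)

```text
t: 19.82
eef_pos: [0.4341, 0.2863, 0.1341]
tool_rot: [0.0, 0.679, 0.734, -0.0]
contact_force: [0.2, 0.1, -4.3]
gripper_width: 0.122
```

drive_tool(
  increments="0 0 -0.002 0;0 0 -0.0015 0;0 0 -0.001 0;0 0 0 0;0 0 0 0",
)

```text
t: 20.23
eef_pos: [0.4342, 0.2863, 0.1298]
tool_rot: [0.0, 0.679, 0.734, -0.0]
contact_force: [-0.2, -0.1, -4.0]
gripper_width: 0.126
```

drive_tool(
  increments="0 0 -0.001 0;0 0 -0.001 0;0 0 0 0;0 0 0 0",
)

```text
t: 20.57
eef_pos: [0.4344, 0.2865, 0.1284]
tool_rot: [-0.0, 0.679, 0.734, 0.0]
contact_force: [-2.2, -2.5, 6.1]
gripper_width: 0.129
```

drive_tool(
  increments="0 0 0 0;0 0 0 0;0 0 0 0;0 0 0 0;0 0 0 0",
  grip=0.5,
)

```text
t: 20.98
eef_pos: [0.4342, 0.2864, 0.1278]
tool_rot: [0.0, 0.679, 0.734, 0.0]
contact_force: [-1.0, -0.6, 0.1]
gripper_width: 0.502
```

drive_tool(
  increments="0 0 0.005 0;0 0 0.010 0;0 0 0.02 0;0 0 0.03 0;0 0 0.03 0;0 0 0.03 0;0 0 0.03 0;0 0 0.02 0;-0.01 0.01 0.02 0;-0.01 0.03 0 0;-0.01 0.035 0 0;-0.01 0.035 0 0",
)

```text
t: 21.98
eef_pos: [0.3941, 0.3971, 0.3248]
tool_rot: [-0.0, 0.68, 0.733, 0.001]
contact_force: [0.6, -0.3, 0.7]
gripper_width: 0.499
```

drive_tool(
  increments="-0.01 0.035 0 0;-0.01 0.035 0 0;-0.01 0.03 0 0;-0.01 0.03 0 0;-0.01 0.02 0 0;0 0 0 0;0 0 0 0;0 0 0 0",
)

```text
t: 22.65
eef_pos: [0.345, 0.5453, 0.3234]
tool_rot: [0.0, 0.679, 0.734, 0.0]
contact_force: [-0.5, 0.2, 0.1]
gripper_width: 0.506
```

Run:
```python
from station import bot
from h import *
o=bot.get_obs();print(o['t'],o['eef_pos'],o['joint_vel'])
for n in ["scene","top"]:
    im=bot.read_camera(n)[:,:,::-1]; cv2.imwrite(f"pics/{n}13.png",im)
    if n=="scene":
        cv2.imwrite("pics/s13c.png",cv2.resize(im[120:310,180:520],None,fx=2.3,fy=2.3,interpolation=cv2.INTER_CUBIC))
        cv2.imwrite("pics/s13d.png",cv2.resize(im[120:270,180:360],None,fx=4,fy=4,interpolation=cv2.INTER_CUBIC))
```

```text
22.65 [0.34498153 0.5453481  0.32341377] [ 0.01735962 -0.00949076  0.01398485  0.01054816 -0.00110845 -0.00350354
  0.00126883]
```

View pics/s13c.png

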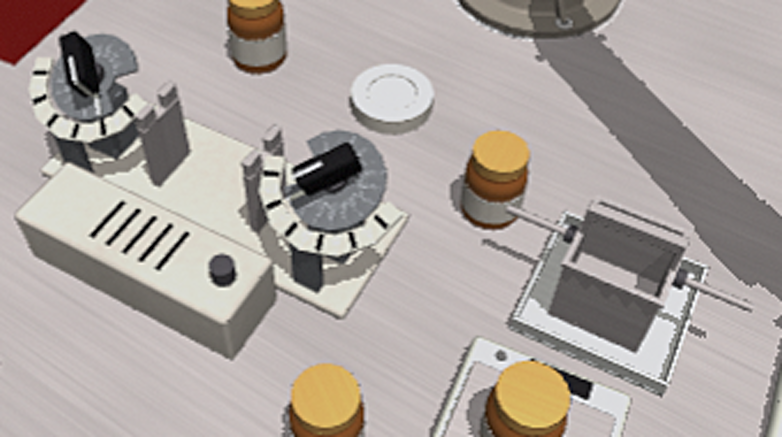

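View pics/s13d.png

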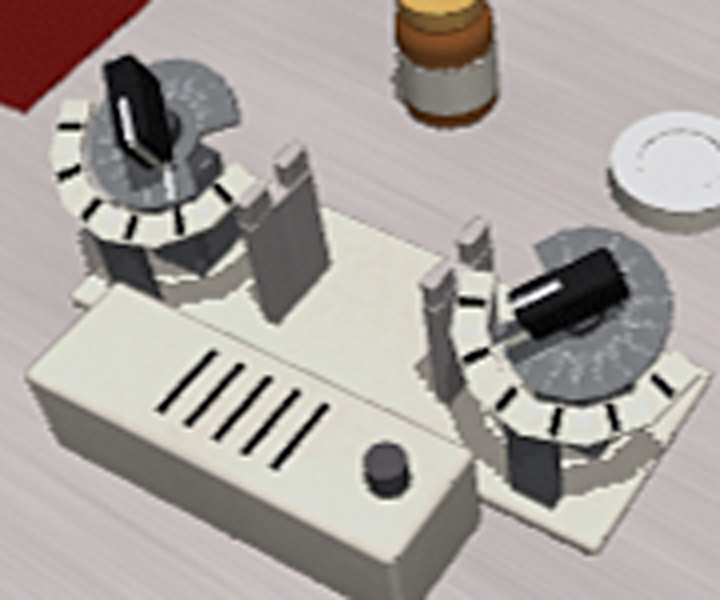

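View pics/top13.png

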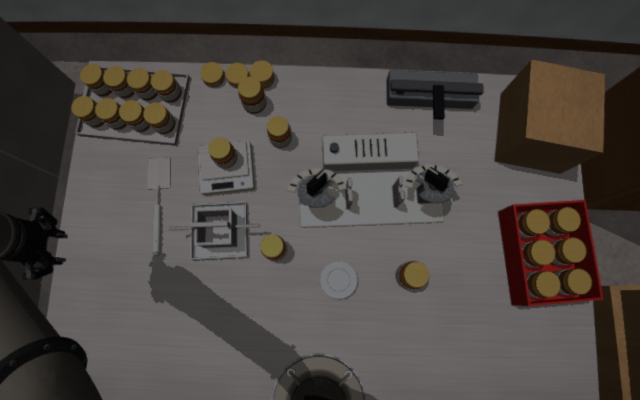

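Run:
```python
from station import bot
from dial import *
S=bot.calibration("scene"); s=lambda u,v:(180+u/4,120+v/4)
for k,p,sd in [("L",(497,350),1),("L",(520,338),1),("R",(170,190),-1),("R",(169,178),-1)]: print(k,onplane(S,s(*p),sd))
bot.hand_in()
```

```text
L (array([ 40.07854071, -31.94065686]), np.float64(1.922879391298534))
L (array([ 28.67358159, -22.93799734]), np.float64(1.9247224850597866))
R (array([31.5124868 , 29.63838669]), np.float64(0.49523939894674385))
R (array([24.96207526, 24.77921784]), np.float64(0.468277989470676))
the job is handed in; nothing more can be done
```

The job is done and handed in at about 22.8 s. I turned the left dial from mark 3 to mark 5, then the right dial from mark 4 to mark 2. Then I lifted the bucket straight up by its handle and stood it in the wash tray.

**Dials:** in the last pictures the left needle read about 1.92 rad (target 2.0) and the right about 0.47–0.50 rad (target 0.5), both within the 0.14 rad tolerance.

**Bucket:** in the last pictures it stands upright near the middle of the tray. Touching down took about 10 N. One pin reaches towards the jar before the station on the left. Computed from the measured positions, it clears that jar by roughly 25–30 mm.

**Jars and arm:** no jar looks moved in the before and after pictures, and the arm was withdrawn and touching nothing. The largest reported wrist force was about 26 N, from gripping the tilted left dial bar.

**A check that disagreed:** a rough scene-camera estimate of the tray centre was about 1 cm off from the top and wrist views. I used the top and wrist views, and the final pictures show the bucket within the tray walls.

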